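Tap the lens stage home in its jig

TASK

Take the brass-nosed tapping bar from its rest and, with its nose, nudge the lens stage block along its jig and under the hood in several short, gentle taps, coming clear of the block after each, until it just meets the stop hidden inside: no gap left, but without driving the stop back. Then lay the bar back in both notches of its rest as you found it and let go; only the bar may touch the block, and the things standing around stay where they are.

Things in the scene. Friction and masses are not known exactly. Their poses are not given: they have to be found in the camera images.
- jig: Lens jig fixed to the bench. Origin on its underside, on the slideway's centre line; +x is the way the block is pushed, z up. Dark steel bed from x = -95 to +135 mm, 110 mm wide, 12 mm thick. Two aluminium rails (from x = -80 mm, 14 mm wide, tops 26 mm above the bench) leave a channel 61 mm wide. A grey hood covers x = +20 to +135 mm.
- jig_mouth (a point): Middle of the hood's open mouth, which faces the jig's -x, 47 mm above the bench. The hood is 101 mm wide, closed on top (90 mm above the bench; a black knob reaches 110 mm), sides and far end; its opening reaches up to 82 mm above the bench.
- jig_clamp (a point): Top of the black knob on the hood. Its friction clamp holds the unseen stop inside (36 mm tall, 50 mm wide, full on the centre line), set anew each time, 5 to 35 mm past the mouth. The stop stays put below about 12 N of push, gives way above about 16 N, and must not be driven back by more than 2 mm.
- block: Stage block: loose aluminium, 70 (x) x 58 (y) x 56 (z) mm, amber lens on top (to 61.5 mm), about 0.4 kg, lying in the channel on the bed with 1.5 mm play each side. Origin at the centre of its underside, x along the jig's x. It starts an unknown 25 to 65 mm short of the stop, slides with a dry friction of some 1.5 to 4 N and stays where it is left.
- block_near (a point): Point to be tapped: on the block's near (-x) face, on its centre line, 36 mm above its underside (48 mm above the bench).
- block_lead (a point): Point on the block's leading (+x) face, on its centre line, 20 mm above its underside: the face that meets the stop.
- tapper: Tapping bar, 0.16 kg: wooden handle 150 x 16 (y) x 18 (z) mm along x, with a round brass nose 26 mm across and 30 mm long on its +x end (from x = 75 to 105 mm). Origin at the centre of the handle. At the start it lies level in its rest, nose pointing along the rest's +x, its axis 49 mm above the bench.
- tapper_grip (a point): Where to grip the bar across its 16 mm width: on its axis, 20 mm from the handle's centre towards the nose, near the centre of mass.
- tapper_nose (a point): Centre of the flat front end of the brass nose, 85 mm ahead of the grip point.
- rest: Black rest fixed to the bench (its place and yaw vary). Origin at the centre of its underside, x along the bar it carries. Base 150 x 60 x 8 mm; two posts 12 mm thick at x = -55 and +55 mm, each with an open-topped notch 22 mm wide, floor 40 mm and cheeks 52 mm above the bench (36 mm over the cheeks).
- glasses: Bystander: pair of black spectacles standing on rims and temple ends, 137 mm wide (y), 150 mm long (from the origin along +x), 46 mm tall. Origin under the bridge.
- parts_tray: Bystander: white tray of screws, 110 x 80 x 30 mm. Origin at the centre of its underside.
- pin_stand: Bystander: blue upright pin on a round foot 60 mm across, 150 mm tall. Origin at the centre of its underside.
Mind the look-alikes: they are no part of the job. What is meant by the block is not purple, and is the larger of those in its own colour.

How it is judged:
By the outcome, as a careful person would: the job done as asked, in the order asked, and still so for the second after the job is handed in, with the robot touching nothing.
It also fails if it takes over 61 s, if anything falls off the work surface, if the arm or the gripper's body presses on something with over 40 N, if the wrist force passes 120 N, or if a joint passes its speed limit or range.

ROBOT

A 6-joint arm with a two-finger parallel gripper is mounted at the origin on the work surface. World frame = base frame: x ahead of the robot, y to its left, z up, the work surface at z = 0. Lengths are in m, angles in degrees, forces in N, time in s.
With the tool pointing down it reaches from about 0.375 to 0.9 m from the base axis. Payload 3.1 kg.
Tool frame: the origin (TCP) lies at the very end of the fingers, on their centre line; the grasp point (between the pads) lies grip_point_offset behind it (grip_point_offset is the distance from the TCP to the grasp point, in m); z points along the fingers, y is the line along which they close (so a half turn about z gives the same grasp; the last joint's range is limited). The gripper opens to 87 mm and grips with 3 to 60 N. Pads are 19 mm wide; open, the fingers measure 117 mm over their backs; the gripper's body (75 mm by 190 mm) begins 51 mm behind the grasp point.
Start: joints at [65.46, 30.224, 82.088, -0, 67.689, -10.227], TCP at [0.154, 0.606, 0.223] pointing down, gripper open.
Joint ranges: [-176.69, 176.69], [-43.24, 126.21], [12.49, 139.97], [-82, 262], [0, 151.66], [-163.58, 163.58]. Speed limits (degrees/s): [159.86, 159.86, 180, 180, 180, 180].

INTERFACE

Orientations are given as a 3x3 rotation matrix whose columns are the frame's x, y, z axes.
In Python, from rig import * gives the robot as it stands.
- The arm moves only by the tool move_arm, never from a script. Its argument "increments" is a list of rows, each a list of 3 entries, a list of its own where there are three numbers: the shift along the tool's x, y, z in units of 30 mm (1.0 is 30 mm), then the turn, a rotation vector about the tool's x, y, z in units of 120 degrees (1.0 is 120 degrees), then the closure, from 0 (fully open) to 1 (shut). A call has 1 to 20 rows; each row shifts and turns the commanded pose from where the row before left it, along the tool's axes as they then stand; what a row does not reach is not made up. A row lasts 1/12 s, in which the tool goes at most 41.7 mm and 7.16 degrees, less where a joint would pass 70% of its speed; a pose out of reach is approached as far as the arm can. A call with a number of a shift or a turn outside -1 to 1 is refused whole. A call with a gripper value outside its range is refused whole. The fingers move at their own pace and stop on an object; the grip force is fixed at half the most. Time passes only in rows, so rows that do not move let the fingers close. It gives the time, the measured TCP pose, the force, the opening and the grip force at its end, in the units of the state.
- read_state(): the state, without advancing time (a new reading comes with each control period).
- capture(name): name is "side" or "top"; returns a dict with "img" (384x512x3 uint8, red, green, blue), "mtx" (3x3 intrinsics, pixels), "eye" and "rotation" of the camera in the world. Camera axes: x right, y down, z forward; pixel columns grow to the right and rows downward; lengths in m; the calibration is good to about 2 mm. A picture is of the moment at which its call begins. There is no depth.
- hand_in(): hands the job in; it is judged then, once.
Trained networks look in a picture, given as the dict that the camera call returned (one of the last four; its "shot" number tells which), for a name from the list of things; names that differ only in an ending like _2 or _b are one class to them, and where a whole thing is asked for, a point or a joint stands for the part that bears it (a point fixed in the world has none). Each returns a list of dicts, best first, with "confidence" (0 to 1); they miss things now and then, are a little off and sometimes report something else, mostly with a low value. They report only what shows in the picture. A call takes as long as a camera call. They do not tell look-alikes from the thing itself.
- search_frame(picture, label): "extent" ([left, top, right, bottom] as shares, 0 to 1, of the picture: columns of its width, rows of its height, round what is visible of it).
- pinpoint(picture, label): "xy" ([column, row] as shares, 0 to 1, of the picture: columns of its width, rows of its height: a listed point, or the origin of a listed thing).
The state is a dict: "time_s": time; "joint_positions": joint angles; "qvel": joint speeds; "tau": joint torques, N m; "position": TCP position; "tcp_rot": TCP orientation; "force": force on the tool from outside, world axes, zero at the start; "moment": the same for the moment, N m; "opening": opening from 0.0 (shut) to 1.0 (fully open); "grasp_force": force on a finger pad.
Only numpy, scipy, OpenCV 4.12 (cv2) and the standard library are available. Lean on these libraries where they do the work, as an engineer would, in place of code of your own. Each camera call takes 0.05 s, during which the arm holds its last target. There are 200 camera calls.

## Working session

There is one attempt and no reset: what is moved stays moved. The work goes in short steps, Python scripts to look and compute and a tool call to move; the robot and the scene stay as the last step left them, time stands still between calls to the robot, and variables do not carry over. Pictures are saved under pics/ and viewed, at most 10 in all, crops included, and the job is handed in when it is done.

Besides the shell and the picture viewer there is one more tool, called after "Call:" by a JSON object that holds its "fn" and its "kwargs". move_arm: Moves the arm, as the interface text tells. Its arguments: {"type":"object","properties":{"increments":{"type":"array"}},"required":["increments"]}

```bash
ls; mkdir -p pics; cat > h.py <<'E'
from rig import *
import numpy as np, cv2
def ray(p,uv):
    K=np.array(p["mtx"]);R=np.array(p["rotation"]);d=R@np.linalg.inv(K)@np.array([uv[0],uv[1],1.0]);return np.array(p["eye"]),d
def atz(p,uv,z):
    e,d=ray(p,uv);return e+d*(z-e[2])/d[2]
def proj(p,X):
    c=np.array(p["rotation"]).T@(np.array(X)-np.array(p["eye"]));q=np.array(p["mtx"])@c;return q[:2]/q[2]
def px(s): return np.array(s)*[512,384]
E
python3 - <<'E'
from h import *
np.set_printoptions(precision=4,suppress=True)
s=read_state();print({k:s[k] for k in("time_s","position","tcp_rot","force","opening")})
import rig
print(getattr(rig,'grip_point_offset',None),[n for n in dir(rig) if n[0]!='_'])
ims=[]
for n in("top","side"):
    p=capture(n);print(n,p["eye"],np.array(p["mtx"]).tolist(),np.array(p["rotation"]).tolist());ims.append(p["img"])
    cv2.imwrite(f"pics/{n}0.png",p["img"][:,:,::-1])
    for l in("jig","jig_mouth","jig_clamp","block","block_near","tapper","tapper_grip","tapper_nose","rest","glasses","parts_tray","pin_stand"):
        for r in pinpoint(p,l)[:3]: 
            if r["confidence"]>.2: print(l,px(r["xy"]),round(r["confidence"],2))
E
```

```text
pics
{'time_s': 0.0, 'position': array([0.1541, 0.6049, 0.2216]), 'tcp_rot': array([[-0.969 ,  0.2472, -0.0009],
       [ 0.2472,  0.969 , -0.0019],
       [ 0.0004, -0.0021, -1.    ]]), 'force': array([-0.4501,  0.9702, -0.3663]), 'opening': 0.9980204539825603}
0.0187 ['PlanningError', 'capture', 'grip_point_offset', 'hand_in', 'pinpoint', 'read_state', 'search_frame']
top [0.4439 0.0195 1.2525] [[417.7017612904167, 0.0, 248.8873713577343], [0.0, 417.7017612904167, 186.36341979904626], [0.0, 0.0, 1.0]] [[-0.00046990859350965294, -0.9946947470182601, 0.10286952629517342], [-0.9999930945659949, 8.818774360366978e-05, -0.0037152447088779554], [0.0036864625643987453, -0.10287056176186413, -0.9946879196595079]]
jig [211.8144 159.7824] 0.95
jig_mouth [211.4048 150.4128] 0.67
jig_clamp [207.5136 123.9936] 0.81
block [212.7872 173.9904] 0.97
block [256.8192 157.9008] 0.76
block [257.0752 195.4176] 0.49
block_near [209.408  184.2816] 0.81
block_near [265.6256 188.8896] 0.64
block_near [272.1792 151.9872] 0.57
tapper [304.2816 184.704 ] 0.81
tapper_grip [306.8928 182.2848] 0.79
tapper_nose [3
[... 564 characters left out ...]
g [277.7088 184.2816] 0.7
jig [281.6    168.6144] 0.54
jig_mouth [282.5216 168.    ] 0.67
jig_clamp [303.4112 152.9856] 0.55
block [248.1152 214.6176] 0.73
block [263.2192 181.5168] 0.63
block [289.0752 210.5088] 0.58
block_near [255.1808 173.6832] 0.74
block_near [256.3072 208.512 ] 0.7
block_near [294.912  207.5904] 0.59
tapper [265.216  227.5968] 0.75
tapper_grip [273.8176 234.2016] 0.67
tapper_nose [304.1792 234.0096] 0.83
tapper_nose [272.4864 233.5872] 0.71
tapper_nose [326.912 292.416] 0.48
rest [268.0832 246.4896] 0.79
rest [273.2032 185.5872] 0.58
glasses [180.1216 158.0928] 0.66
parts_tray [308.0192 152.2176] 0.74
parts_tray [326.4   293.184] 0.64
pin_stand [351.5904 239.6928] 0.73
```

```bash
python3 - <<'E'
import cv2
a=cv2.imread('pics/top0.png')[60:300,90:410]; cv2.imwrite('pics/top_c.png',cv2.resize(a,(800,600),interpolation=cv2.INTER_CUBIC))
b=cv2.imread('pics/side0.png')[120:330,150:430]; cv2.imwrite('pics/side_c.png',cv2.resize(b,(800,600),interpolation=cv2.INTER_CUBIC))
E
```

```text
(no output)
```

View pics/top_c.png

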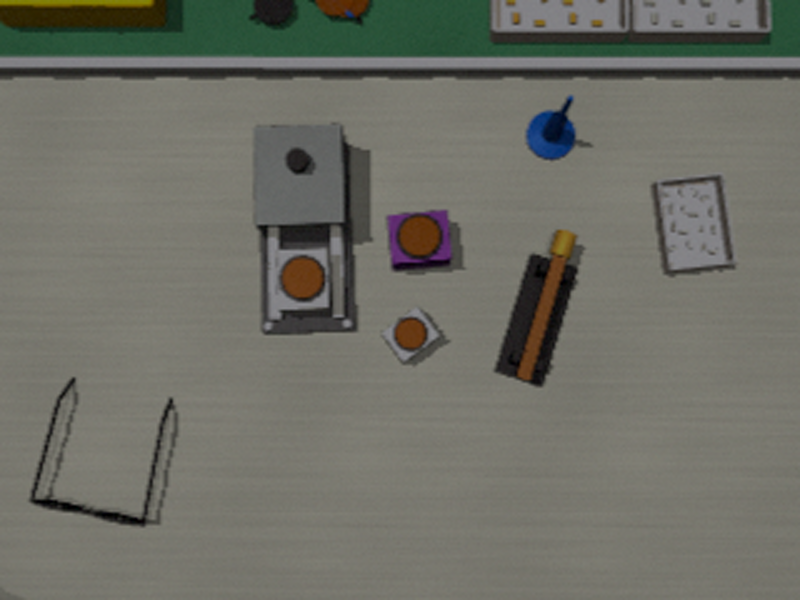

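View pics/side_c.png

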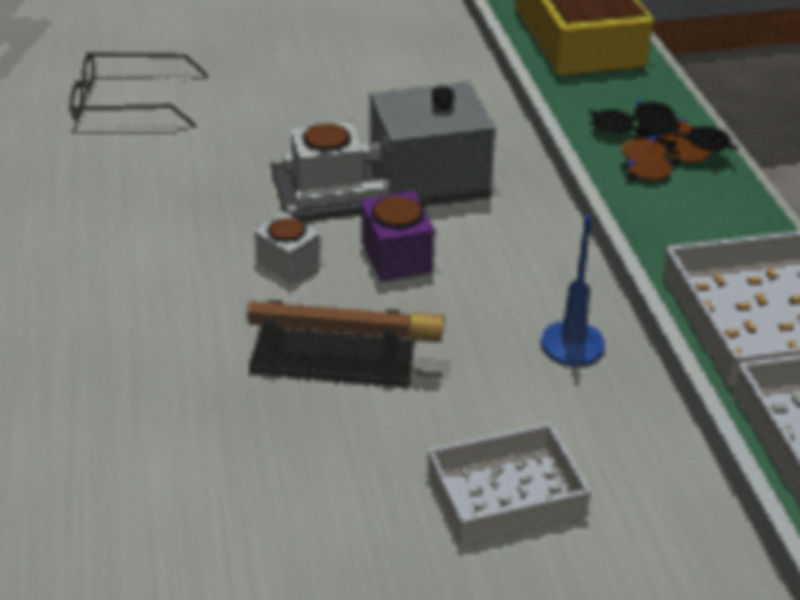

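The images show three look-alike candidates in the top view. The grey block with the amber lens in the jig is at about (211,171), the purple one at (258,154), and the small grey one at (254,193). The block is the larger grey one, the one in the jig. Next I'll fit the poses by edge alignment in both views.

```bash
cat > fit.py <<'E'
from h import *
from scipy.optimize import differential_evolution
from scipy.ndimage import map_coordinates
def box(x0,x1,y0,y1,z0,z1,faces=('t',)):
    c=lambda z:[(x0,y0,z),(x1,y0,z),(x1,y1,z),(x0,y1,z)]
    t=c(z1); L=[(t[i],t[(i+1)%4]) for i in range(4)]
    return L
def pts(L,n=25):
    s=np.linspace(0.03,.97,n)[:,None]
    return [np.array(a)*(1-s)+np.array(b)*s for a,b in L]
def grad(p):
    g=cv2.GaussianBlur(p["img"].astype(np.float32),(0,0),.8)
    return [np.stack([cv2.Sobel(g[:,:,k],cv2.CV_32F,1,0) for k in range(3)]),np.stack([cv2.Sobel(g[:,:,k],cv2.CV_32F,0,1) for k in range(3)])]
def fit(views,L,x0,dx=.02,dyaw=8,seed=0):
    P=pts(L);G=[(p,*grad(p)) for p in views]
    def score(v,detail=False):
        c,s=np.cos(np.radians(v[2])),np.sin(np.radians(v[2]));R=np.array([[c,-s,0],[s,c,0],[0,0,1]]);t=np.array([v[0],v[1],0]);out=0
        for p,gx,gy in G:
            for q in P:
                X=(q*1e-3)@R.T+t;C=(X-p["eye"])@np.array(p["rotation"]);u=C@np.array(p["mtx"]).T;u=u[:,:2]/u[:,2:]
                d=u[-1]-u[0];d/=np.linalg.norm(d);n=(-d[1],d[0])
                m=0
                for k in range(3):
                    m=m+abs(map_coordinates(gx[k],[u[:,1],u[:,0]],order=1).mean()*n[0]+map_coordinates(gy[k],[u[:,1],u[:,0]],order=1).mean()*n[1])
                out-=np.sqrt(m)*np.linalg.norm(q[0]-q[-1])**.5
        return out
    r=differential_evolution(score,[(x0[0]-dx,x0[0]+dx),(x0[1]-dx,x0[1]+dx),(x0[2]-dyaw,x0[2]+dyaw)],seed=seed,popsize=20,tol=1e-6)
    return r.x,r.fun
hood=box(20,135,-50.5,50.5,0,90)
bedl=[((-95,-55,12),(-95,55,12)),((-95,55,12),(20,55,12)),((-95,-55,12),(20,-55,12))]
jigL=hood+bedl
handle=box(-75,75,-8,8,40,58)
restL=[((-75,-30,8),(75,-30,8)),((-75,-30,8),(-75,30,8)),((-75,30,8),(75,30,8))]
blockL=box(-35,35,-29,29,12,68)[:]
E
python3 - <<'E'
from fit import *
T=capture("top");S=capture("side")
np.set_printoptions(precision=4,suppress=True)
m=atz(T,(211.4,150.4),.047);b=atz(T,(304.3,184.7),.058);r=atz(T,(304.5,188.7),0.01);bl=atz(T,(212,172),.068)
nz=atz(T,(315.6,154.7),.049);g=atz(T,(306.9,182.3),.049);yaw=np.degrees(np.arctan2(*(nz-g)[1::-1]));print("init",m,b,r,bl,yaw)
for n,V in(("both",[T,S]),("top",[T]),("side",[S])):
    J=fit(V,jigL,(m[0]-.02,m[1],0),.025);print(n,"jig",*J)
    print("  handle",*fit(V,handle,(b[0],b[1],-17),.02)); print("  rest",*fit(V,restL,(b[0],b[1],-17),.02))
    print("  block",*fit(V,blockL,(bl[0],bl[1],J[0][2]),.02,3))
for q in("pin_stand","parts_tray","glasses"):
    print(q)
print(atz(T,(310,114),0),[atz(T,u,.03) for u in((258,154),(254,193))])
E
```

```text
init [0.6744 0.1247 0.047 ] [ 0.5722 -0.1444  0.058 ] [ 0.5653 -0.1514  0.01  ] [0.6077 0.1206 0.068 ] -18.167952707517735
both jig [0.6488 0.1242 2.6634] -2400.4782370777802
  handle [  0.5672  -0.1511 -17.2324] -1086.3340034642517
  rest [  0.5701  -0.1524 -17.6034] -1167.2725703486506
  block [0.6111 0.1181 2.3724] -1144.9748258363588
top jig [0.649  0.1254 2.6889] -1305.085024558572
  handle [  0.5582  -0.1639 -17.6769] -692.6422705722184
  rest [  0.5691  -0.1507 -17.5575] -810.7318396736157
  block [0.6104 0.1345 0.705 ] -645.2137530160462
side jig [0.6484 0.1191 1.2756] -1259.2025024036298
  handle [  0.568   -0.1546 -17.1427] -576.4234861721819
  rest [  0.5692  -0.1613 -17.3374] -616.0531596761757
  block [ 0.6217  0.1163 -1.7243] -620.1414926694547
pin_stand
parts_tray
glasses
[ 0.7968 -0.173   0.    ] [array([ 0.6668, -0.0121,  0.03  ]), array([ 0.5507, -0.    ,  0.03  ])]
```

```bash
python3 - <<'E'
from fit import *
def draw(p,im,L,v,o,k,col):
    c,s=np.cos(np.radians(v[2])),np.sin(np.radians(v[2]));R=np.array([[c,-s,0],[s,c,0],[0,0,1]])
    for a,b in L:
        q=[((proj(p,R@(np.array(e)*1e-3)+[v[0],v[1],0])+.5-o)*k*16).astype(int) for e in(a,b)]
        cv2.line(im,tuple(int(x) for x in q[0]),tuple(int(x) for x in q[1]),col,1,cv2.LINE_AA,4)
rows=[]
for n,o1,o2 in(("top",(180,105),(285,145)),("side",(240,145),(230,215))):
    p=capture(n);r=[]
    for o in(o1,o2):
        w=100;h=75 if n=="side" or 1 else 0
        if n=="top":h=95
        else:h=55
        k=4
        im=cv2.resize(p["img"][o[1]:o[1]+h,o[0]:o[0]+w,::-1],(w*k,h*k),interpolation=cv2.INTER_CUBIC);im=np.clip(im*1.4,0,255).astype(np.uint8)
        o=np.array(o)
        draw(p,im,jigL,(.6488,.1242,2.66),o,k,(0,0,255))
        draw(p,im,blockL,(.6111,.1200,2.4),o,k,(0,255,0))
        draw(p,im,handle,(.569,-.152,-17.4),o,k,(0,255,255)); draw(p,im,restL,(.570,-.152,-17.5),o,k,(255,0,255))
        r.append(im)
    rows.append(np.hstack(r))
cv2.imwrite("pics/ov.png",np.vstack(rows))
E
```

```text
(no output)
```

View pics/ov.png

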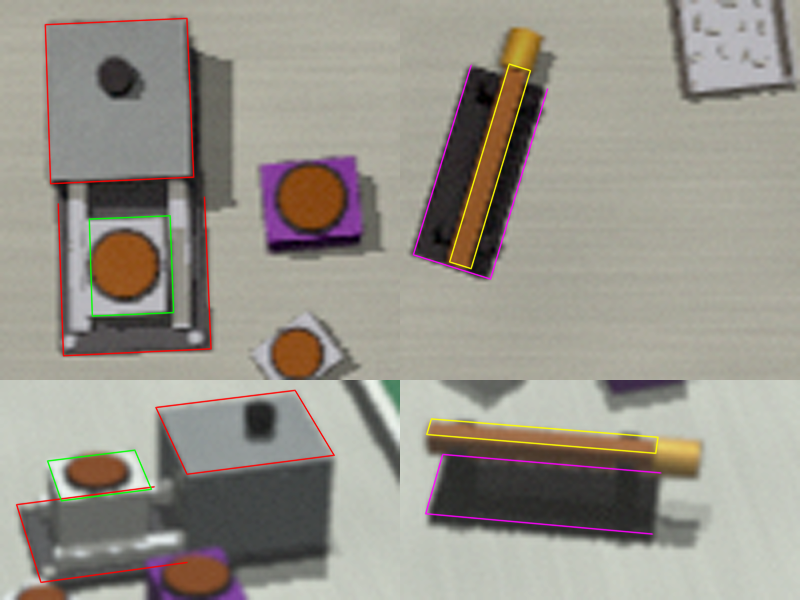

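The overlays fit the jig, rest and bar well, and the block sits on the jig centre line. Moving above the grip point.

Call:
{"fn": "move_arm", "kwargs": {"increments": [[[0, 0, 0], [0, 0, 0.026], 0], [[-0.67, -0.62, 0.05], [0, 0, 0], 0], [[-0.67, -0.62, 0.05], [0, 0, 0], 0], [[-0.67, -0.62, 0.05], [0, 0, 0], 0], [[-0.67, -0.62, 0.05], [0, 0, 0], 0], [[-0.67, -0.62, 0.05], [0, 0, 0], 0], [[-0.67, -0.62, 0.05], [0, 0, 0], 0], [[-0.67, -0.62, 0.05], [0, 0, 0], 0], [[-0.67, -0.62, 0.05], [0, 0, 0], 0], [[-0.67, -0.62, 0.05], [0, 0, 0], 0], [[-0.67, -0.62, 0.05], [0, 0, 0], 0], [[-0.67, -0.62, 0.05], [0, 0, 0], 0], [[-0.67, -0.62, 0.05], [0, 0, 0], 0], [[-0.67, -0.62, 0.05], [0, 0, 0], 0], [[-0.67, -0.62, 0.05], [0, 0, 0], 0], [[-0.67, -0.62, 0.05], [0, 0, 0], 0], [[-0.67, -0.62, 0.05], [0, 0, 0], 0], [[-0.67, -0.62, 0.05], [0, 0, 0], 0]]}}

```text
time_s: 3.0
position: [0.3865, 0.2004, 0.1973]
tcp_rot: [[-0.954, 0.3, 0.001], [0.3, 0.954, 0.0], [-0.001, 0.0, -1.0]]
force: [0.1, 1.4, 0.1]
opening: 0.999
grasp_force: 0.0
```

Call:
{"fn": "move_arm", "kwargs": {"increments": [[[-0.67, -0.62, 0.05], [0, 0, 0], 0], [[-0.67, -0.62, 0.05], [0, 0, 0], 0], [[-0.67, -0.62, 0.05], [0, 0, 0], 0], [[-0.67, -0.62, 0.05], [0, 0, 0], 0], [[-0.67, -0.62, 0.05], [0, 0, 0], 0], [[-0.67, -0.62, 0.05], [0, 0, 0], 0], [[-0.67, -0.62, 0.05], [0, 0, 0], 0], [[-0.67, -0.62, 0.05], [0, 0, 0], 0], [[-0.67, -0.62, 0.05], [0, 0, 0], 0], [[-0.67, -0.62, 0.05], [0, 0, 0], 0], [[-0.67, -0.62, 0.05], [0, 0, 0], 0], [[-0.67, -0.62, 0.05], [0, 0, 0], 0], [[-0.67, -0.62, 0.05], [0, 0, 0], 0], [[-0.67, -0.62, 0.05], [0, 0, 0], 0], [[0, 0, 0], [0, 0, 0], 0], [[0, 0, 0], [0, 0, 0], 0]]}}

```text
time_s: 4.33
position: [0.5768, -0.1326, 0.1758]
tcp_rot: [[-0.953, 0.302, 0.0], [0.302, 0.953, -0.0], [-0.0, 0.0, -1.0]]
force: [-0.8, 1.0, 0.1]
opening: 1.002
grasp_force: 0.0
```

Call:
{"fn": "move_arm", "kwargs": {"increments": [[[-0.31, -0.35, 0.3], [0, 0, 0], 0], [[-0.31, -0.34, 0.3], [0, 0, 0], 0], [[0, 0, 0.6], [0, 0, 0], 0.3], [[0, 0, 0.7], [0, 0, 0], 0.3], [[0, 0, 0.7], [0, 0, 0], 0.3], [[0, 0, 0.7], [0, 0, 0], 0.3], [[0, 0, 0.6], [0, 0, 0], 0.3], [[0, 0, 0.4], [0, 0, 0], 0.3], [[0, 0, 0.3], [0, 0, 0], 0.3], [[0, 0, 0.2], [0, 0, 0], 0.3], [[0, 0, 0.06], [0, 0, 0], 0.3], [[0, 0, 0], [0, 0, 0], 0.3], [[0, 0, 0], [0, 0, 0], 0.3]]}}

```text
time_s: 5.42
position: [0.5884, -0.1568, 0.031]
tcp_rot: [[-0.954, 0.299, 0.001], [0.299, 0.954, -0.001], [-0.002, -0.0, -1.0]]
force: [-0.5, 0.2, 0.7]
opening: 0.699
grasp_force: 0.0
```

```bash
python3 - <<'E'
from h import *
T=capture("top");S=capture("side")
a=cv2.resize(T["img"][130:230,255:355,::-1],(400,400),interpolation=cv2.INTER_CUBIC)
b=cv2.resize(S["img"][160:260,225:325,::-1],(400,400),interpolation=cv2.INTER_CUBIC)
cv2.imwrite("pics/pre.png",np.clip(np.hstack([a,b])*1.4,0,255).astype(np.uint8))
s=read_state();print(s["position"],s["force"])
E
```

```text
[ 0.58846852 -0.15680763  0.03124515] [-0.42405897 -0.12298909 -0.77886431]
```

View pics/pre.png

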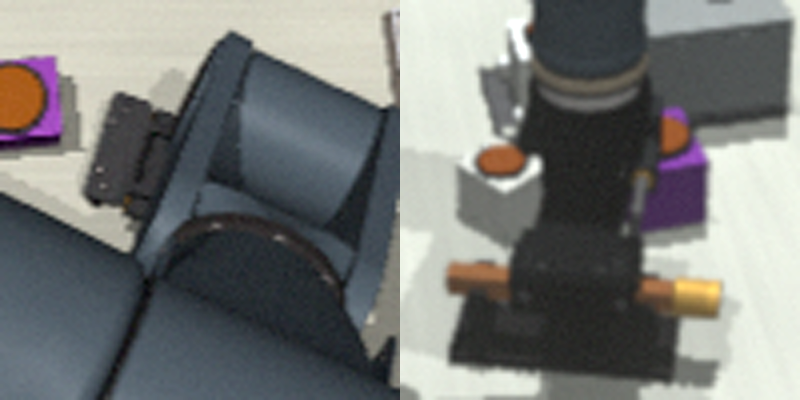

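The side view shows the gripper straddling the bar between the posts, with the nose free at crop (695,297). Closing and lifting.

Call:
{"fn": "move_arm", "kwargs": {"increments": [[[0, 0, 0], [0, 0, 0], 0.7], [[0, 0, 0], [0, 0, 0], 1], [[0, 0, 0], [0, 0, 0], 1], [[0, 0, 0], [0, 0, 0], 1], [[0, 0, 0], [0, 0, 0], 1], [[0, 0, 0], [0, 0, 0], 1], [[0, 0, 0], [0, 0, 0], 1], [[0, 0, 0], [0, 0, 0], 1]]}}

```text
time_s: 6.18
position: [0.5877, -0.1565, 0.0302]
tcp_rot: [[-0.954, 0.3, -0.0], [0.3, 0.954, -0.0], [0.0, -0.0, -1.0]]
force: [-0.1, 0.4, 0.8]
opening: 0.178
grasp_force: 28.5
```

Call:
{"fn": "move_arm", "kwargs": {"increments": [[[0, 0, -0.1], [0, 0, 0], 1], [[0, 0, -0.2], [0, 0, 0], 1], [[0, 0, -0.35], [0, 0, 0], 1], [[0, 0, -0.4], [0, 0, 0], 1], [[0, 0, -0.4], [0, 0, 0], 1], [[0, 0, -0.4], [0, 0, 0], 1], [[0, 0, -0.25], [0, 0, 0], 1], [[0, 0, 0], [0, 0, -0.028], 1], [[0, 0, 0], [0, 0, -0.028], 1], [[0, 0, 0], [0, 0, -0.028], 1], [[0, 0, 0], [0, 0, -0.028], 1], [[0, 0, 0], [0, 0, -0.028], 1], [[0, 0, 0], [0, 0, -0.028], 1]]}}

```text
time_s: 7.27
position: [0.5879, -0.1566, 0.0941]
tcp_rot: [[-0.999, -0.05, 0.001], [-0.05, 0.999, -0.0], [-0.001, -0.0, -1.0]]
force: [0.4, -0.7, -1.8]
opening: 0.18
grasp_force: 30.0
```

Call:
{"fn": "move_arm", "kwargs": {"increments": [[[0.14, 0.36, 0], [0, 0, 0], 1], [[0.28, 0.71, 0], [0, 0, 0], 1], [[0.28, 0.71, 0], [0, 0, 0], 1], [[0.28, 0.71, 0], [0, 0, 0], 1], [[0.28, 0.71, 0], [0, 0, 0], 1], [[0.28, 0.71, 0], [0, 0, 0], 1], [[0.28, 0.71, 0], [0, 0, 0], 1], [[0.28, 0.71, 0], [0, 0, 0], 1], [[0.28, 0.71, 0], [0, 0, 0], 1], [[0.28, 0.71, 0], [0, 0, 0], 1], [[0.28, 0.71, 0], [0, 0, 0], 1], [[0.28, 0.71, 0], [0, 0, 0], 1], [[0.28, 0.71, 0], [0, 0, 0], 1], [[0.14, 0.4, 0], [0, 0, 0], 1], [[0, 0, 0], [0, 0, 0], 1], [[0, 0, 0], [0, 0, 0], 1]]}}

```text
time_s: 8.6
position: [0.4649, 0.1173, 0.0938]
tcp_rot: [[-0.999, -0.049, 0.001], [-0.049, 0.999, -0.0], [-0.001, -0.0, -1.0]]
force: [0.4, -0.6, -1.4]
opening: 0.182
grasp_force: 30.0
```

```bash
python3 - <<'E'
from h import *
np.set_printoptions(precision=4,suppress=True)
s=read_state();print(s["time_s"],s["position"],s["tcp_rot"],s["force"])
T=capture("top")
a=cv2.resize(T["img"][100:240,150:290,::-1],(560,560),interpolation=cv2.INTER_CUBIC)
cv2.imwrite("pics/over.png",np.clip(a*1.4,0,255).astype(np.uint8))
for l in("tapper_nose",):
  for r in pinpoint(T,l)[:2]: print(l,px(r["xy"]),r["confidence"],atz(T,px(r["xy"]),s["position"][2]+.0187))
E
```

```text
8.6 [0.4649 0.1173 0.0938] [[-0.9988 -0.0488  0.0005]
 [-0.0488  0.9988 -0.0001]
 [-0.0005 -0.0001 -1.    ]] [ 0.4437 -0.6017 -1.3956]
tapper_nose [206.592  190.5024] 0.65 [0.5504 0.1312 0.1125]
```

View pics/over.png

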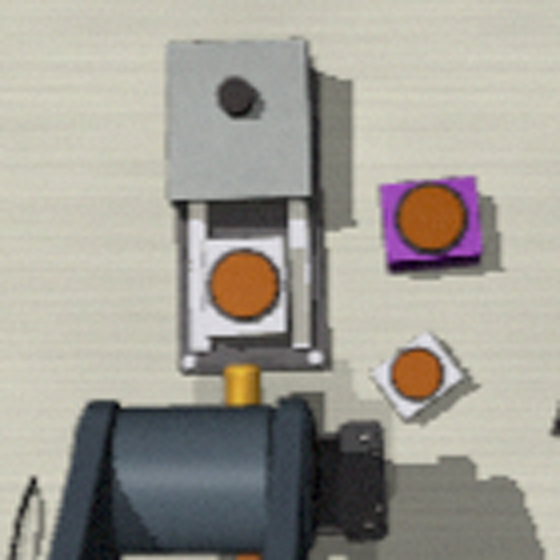

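The brass nose lines up with the block: nose at column 210.5, lens at 211.2, about 26 mm short of the near face. Descending to tapping height.

Call:
{"fn": "move_arm", "kwargs": {"increments": [[[0, -0.05, 0.2], [0, 0, 0], 1], [[0, 0, 0.45], [0, 0, 0], 1], [[0, 0, 0.5], [0, 0, 0], 1], [[0, 0, 0.5], [0, 0, 0], 1], [[0, 0, 0.35], [0, 0, 0], 1], [[0, 0, 0.15], [0, 0, 0], 1], [[-0.2, 0, 0], [0, 0, 0], 1], [[-0.2, 0, 0], [0, 0, 0], 1], [[-0.1, 0, 0], [0, 0, 0], 1], [[0, 0, 0], [0, 0, 0], 1], [[0, 0, 0], [0, 0, 0], 1]]}}

```text
time_s: 9.62
position: [0.4814, 0.1156, 0.0294]
tcp_rot: [[-0.999, -0.047, 0.002], [-0.047, 0.999, 0.0], [-0.002, -0.0, -1.0]]
force: [0.0, -0.3, -2.0]
opening: 0.174
grasp_force: 30.0
```

```bash
python3 - <<'E'
from h import *
np.set_printoptions(precision=4,suppress=True)
s=read_state();print(s["time_s"],s["position"],s["force"])
T=capture("top");S=capture("side")
a=cv2.resize(T["img"][110:230,150:270,::-1],(480,480),interpolation=cv2.INTER_CUBIC)
b=cv2.resize(S["img"][150:230,190:270,::-1],(320,320),interpolation=cv2.INTER_CUBIC);b=cv2.copyMakeBorder(b,0,160,0,0,0)
cv2.imwrite("pics/down.png",np.clip(np.hstack([a,b])*1.4,0,255).astype(np.uint8))
E
```

```text
9.6167 [0.4814 0.1156 0.0294] [ 0.0079 -0.2942 -1.9674]
```

View pics/down.png

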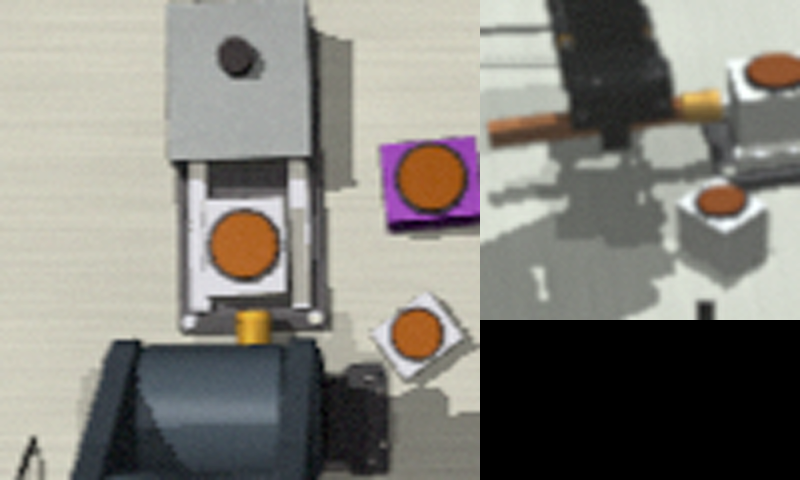

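```bash
python3 - <<'E'
from h import *
np.set_printoptions(precision=4,suppress=True)
T=capture("top")
im=cv2.cvtColor(T["img"],cv2.COLOR_RGB2HSV).astype(int)
yel=((im[:,:,0]>18)&(im[:,:,0]<30)&(im[:,:,1]>140)&(im[:,:,2]>60)).astype(np.uint8)
org=((im[:,:,0]>8)&(im[:,:,0]<=16)&(im[:,:,1]>140)&(im[:,:,2]>60)).astype(np.uint8)
for n,m,z,(r0,r1,c0,c1) in(("nose",yel,.055,(175,205,195,230)),("lens",org,.0735,(155,190,195,230))):
    rr,cc=np.nonzero(m[r0:r1,c0:c1]);print(n,len(rr),cc.min()+c0,cc.max()+c0,rr.min()+r0,rr.max()+r0,atz(T,(cc.mean()+c0+.0,rr.mean()+r0),z))
for x in(-.095,-.038): print([proj(T,[.6488+x,.1242+x*.0465,z]) for z in(.012,.055,.0735)])
E
```

```text
nose 61 209 216 188 195 [0.5528 0.1193 0.055 ]
lens 207 203 218 163 178 [0.6106 0.1243 0.0735]
[array([213.6978, 192.4988]), array([212.5008, 191.1801]), array([211.9592, 190.5834])]
[array([212.9684, 173.535 ]), array([211.7514, 171.5512]), array([211.2009, 170.6538])]
```

Call:
{"fn": "move_arm", "kwargs": {"increments": [[[-0.1, 0.03, 0], [0, 0, 0], 1], [[-0.1, 0, 0], [0, 0, 0], 1], [[-0.05, 0, 0], [0, 0, 0], 1], [[-0.05, 0, 0], [0, 0, 0], 1], [[-0.05, 0, 0], [0, 0, 0], 1], [[-0.05, 0, 0], [0, 0, 0], 1], [[-0.05, 0, 0], [0, 0, 0], 1], [[-0.05, 0, 0], [0, 0, 0], 1]]}}

```text
time_s: 10.43
position: [0.4927, 0.1172, 0.0284]
tcp_rot: [[-0.999, -0.048, -0.006], [-0.048, 0.999, -0.0], [0.006, 0.0, -1.0]]
force: [-4.8, -0.5, -0.8]
opening: 0.184
grasp_force: 30.0
```

Call:
{"fn": "move_arm", "kwargs": {"increments": [[[-0.05, 0, 0], [0, 0, 0], 1], [[-0.05, 0, 0], [0, 0, 0], 1], [[0, 0, 0], [0, 0, 0], 1], [[0, 0, 0], [0, 0, 0], 1]]}}

```text
time_s: 10.77
position: [0.4982, 0.1174, 0.0286]
tcp_rot: [[-0.999, -0.048, -0.001], [-0.048, 0.999, 0.0], [0.001, 0.0, -1.0]]
force: [-3.5, 0.4, -1.6]
opening: 0.189
grasp_force: 30.0
```

Call:
{"fn": "move_arm", "kwargs": {"increments": [[[0.1, 0, 0], [0, 0, 0], 1], [[0.1, 0, 0], [0, 0, 0], 1], [[0.1, 0, 0], [0, 0, 0], 1], [[0, 0, 0], [0, 0, 0], 1], [[-0.1, 0, 0], [0, 0, 0], 1], [[-0.1, 0, 0], [0, 0, 0], 1], [[-0.05, 0, 0], [0, 0, 0], 1], [[-0.05, 0, 0], [0, 0, 0], 1], [[-0.05, 0, 0], [0, 0, 0], 1], [[-0.05, 0, 0], [0, 0, 0], 1], [[-0.05, 0, 0], [0, 0, 0], 1], [[-0.05, 0, 0], [0, 0, 0], 1], [[0, 0, 0], [0, 0, 0], 1], [[0, 0, 0], [0, 0, 0], 1]]}}

```text
time_s: 11.93
position: [0.5018, 0.1177, 0.0285]
tcp_rot: [[-0.999, -0.048, -0.005], [-0.048, 0.999, -0.0], [0.005, 0.0, -1.0]]
force: [-4.7, -0.4, 1.6]
opening: 0.176
grasp_force: 30.0
```

Call:
{"fn": "move_arm", "kwargs": {"increments": [[[0.1, 0, 0], [0, 0, 0], 1], [[0.1, 0, 0], [0, 0, 0], 1], [[0.1, 0, 0], [0, 0, 0], 1], [[0, 0, 0], [0, 0, 0], 1], [[-0.1, 0, 0], [0, 0, 0], 1], [[-0.1, 0, 0], [0, 0, 0], 1], [[-0.05, 0, 0], [0, 0, 0], 1], [[-0.05, 0, 0], [0, 0, 0], 1], [[-0.05, 0, 0], [0, 0, 0], 1], [[-0.05, 0, 0], [0, 0, 0], 1], [[-0.05, 0, 0], [0, 0, 0], 1], [[-0.05, 0, 0], [0, 0, 0], 1], [[0, 0, 0], [0, 0, 0], 1], [[0, 0, 0], [0, 0, 0], 1]]}}

```text
time_s: 13.1
position: [0.5085, 0.1179, 0.0285]
tcp_rot: [[-0.999, -0.048, -0.004], [-0.048, 0.999, -0.0], [0.004, 0.0, -1.0]]
force: [-4.9, -1.3, 1.0]
opening: 0.18
grasp_force: 30.0
```

```bash
cat > lead.py <<'E'
from h import *
np.set_printoptions(precision=4,suppress=True)
s=read_state();print(s["time_s"],s["position"],s["force"])
T=capture("top")
im=cv2.cvtColor(T["img"],cv2.COLOR_RGB2HSV).astype(int)
org=((im[:,:,0]>8)&(im[:,:,0]<=16)&(im[:,:,1]>140)&(im[:,:,2]>60)).astype(np.uint8)
rr,cc=np.nonzero(org[140:190,195:230]);X=atz(T,(cc.mean()+195,rr.mean()+140),.0735)
print("lens",len(rr),X,"lead in jig",(X-[.6488,.1242,0])@[.9989,.0465,0]+.035)
E
python3 lead.py
```

```text
13.1 [0.5085 0.1179 0.0285] [-4.8786 -1.3213  0.9639]
lens 211 [0.6268 0.1258 0.0735] lead in jig 0.013086310183396229
```

Call:
{"fn": "move_arm", "kwargs": {"increments": [[[0.1, 0, 0], [0, 0, 0], 1], [[0.1, 0, 0], [0, 0, 0], 1], [[0.1, 0, 0], [0, 0, 0], 1], [[0, 0, 0], [0, 0, 0], 1], [[-0.1, 0, 0], [0, 0, 0], 1], [[-0.1, 0, 0], [0, 0, 0], 1], [[-0.05, 0, 0], [0, 0, 0], 1], [[-0.05, 0, 0], [0, 0, 0], 1], [[-0.05, 0, 0], [0, 0, 0], 1], [[-0.05, 0, 0], [0, 0, 0], 1], [[-0.05, 0, 0], [0, 0, 0], 1], [[-0.05, 0, 0], [0, 0, 0], 1], [[0, 0, 0], [0, 0, 0], 1], [[0, 0, 0], [0, 0, 0], 1], [[0, 0, 0], [0, 0, 0], 1]]}}

```text
time_s: 14.4
position: [0.514, 0.1182, 0.0285]
tcp_rot: [[-0.999, -0.048, -0.005], [-0.048, 0.999, -0.0], [0.005, 0.0, -1.0]]
force: [-5.2, -0.6, 0.7]
opening: 0.18
grasp_force: 30.0
```

Call:
{"fn": "move_arm", "kwargs": {"increments": [[[0.1, 0, 0], [0, 0, 0], 1], [[0.1, 0, 0], [0, 0, 0], 1], [[0.1, 0, 0], [0, 0, 0], 1], [[0, 0, 0], [0, 0, 0], 1], [[-0.1, 0, 0], [0, 0, 0], 1], [[-0.1, 0, 0], [0, 0, 0], 1], [[-0.04, 0, 0], [0, 0, 0], 1], [[-0.04, 0, 0], [0, 0, 0], 1], [[-0.04, 0, 0], [0, 0, 0], 1], [[-0.04, 0, 0], [0, 0, 0], 1], [[-0.04, 0, 0], [0, 0, 0], 1], [[-0.03, 0, 0], [0, 0, 0], 1], [[0, 0, 0], [0, 0, 0], 1], [[0, 0, 0], [0, 0, 0], 1], [[0, 0, 0], [0, 0, 0], 1]]}}

```text
time_s: 15.65
position: [0.5179, 0.1184, 0.0285]
tcp_rot: [[-0.999, -0.048, -0.005], [-0.048, 0.999, -0.0], [0.005, 0.0, -1.0]]
force: [-5.3, -0.9, 0.5]
opening: 0.182
grasp_force: 30.0
```

```bash
python3 lead.py
```

```text
15.65 [0.5179 0.1184 0.0285] [-5.2948 -0.8536  0.4919]
lens 209 [0.6363 0.1262 0.0735] lead in jig 0.022612111169523618
```

Call:
{"fn": "move_arm", "kwargs": {"increments": [[[0.1, 0, 0], [0, 0, 0], 1], [[0.1, 0, 0], [0, 0, 0], 1], [[0.1, 0, 0], [0, 0, 0], 1], [[0, 0, 0], [0, 0, 0], 1], [[-0.1, 0, 0], [0, 0, 0], 1], [[-0.1, 0, 0], [0, 0, 0], 1], [[-0.03, 0, 0], [0, 0, 0], 1], [[-0.03, 0, 0], [0, 0, 0], 1], [[-0.03, 0, 0], [0, 0, 0], 1], [[-0.03, 0, 0], [0, 0, 0], 1], [[-0.03, 0, 0], [0, 0, 0], 1], [[-0.03, 0, 0], [0, 0, 0], 1], [[0, 0, 0], [0, 0, 0], 1], [[0, 0, 0], [0, 0, 0], 1]]}}

```text
time_s: 16.87
position: [0.5204, 0.1185, 0.0285]
tcp_rot: [[-0.999, -0.048, -0.005], [-0.048, 0.999, -0.0], [0.005, 0.0, -1.0]]
force: [-4.8, -0.8, 1.4]
opening: 0.179
grasp_force: 30.0
```

Call:
{"fn": "move_arm", "kwargs": {"increments": [[[0.1, 0, 0], [0, 0, 0], 1], [[0.1, 0, 0], [0, 0, 0], 1], [[0.1, 0, 0], [0, 0, 0], 1], [[0, 0, 0], [0, 0, 0], 1], [[-0.1, 0, 0], [0, 0, 0], 1], [[-0.1, 0, 0], [0, 0, 0], 1], [[-0.03, 0, 0], [0, 0, 0], 1], [[-0.03, 0, 0], [0, 0, 0], 1], [[-0.03, 0, 0], [0, 0, 0], 1], [[-0.03, 0, 0], [0, 0, 0], 1], [[-0.03, 0, 0], [0, 0, 0], 1], [[-0.03, 0, 0], [0, 0, 0], 1], [[0, 0, 0], [0, 0, 0], 1], [[0, 0, 0], [0, 0, 0], 1]]}}

```text
time_s: 18.03
position: [0.5218, 0.1186, 0.0284]
tcp_rot: [[-0.999, -0.048, -0.007], [-0.048, 0.999, -0.0], [0.007, 0.0, -1.0]]
force: [-7.2, -0.2, 1.6]
opening: 0.182
grasp_force: 30.0
```

Call:
{"fn": "move_arm", "kwargs": {"increments": [[[0.1, 0, 0], [0, 0, 0], 1], [[0.1, 0, 0], [0, 0, 0], 1], [[0.1, 0, 0], [0, 0, 0], 1], [[0, 0, 0], [0, 0, 0], 1], [[-0.1, 0, 0], [0, 0, 0], 1], [[-0.1, 0, 0], [0, 0, 0], 1], [[-0.03, 0, 0], [0, 0, 0], 1], [[-0.03, 0, 0], [0, 0, 0], 1], [[-0.03, 0, 0], [0, 0, 0], 1], [[-0.03, 0, 0], [0, 0, 0], 1], [[-0.02, 0, 0], [0, 0, 0], 1], [[0, 0, 0], [0, 0, 0], 1], [[0, 0, 0], [0, 0, 0], 1], [[0, 0, 0], [0, 0, 0], 1]]}}

```text
time_s: 19.2
position: [0.5219, 0.1187, 0.0283]
tcp_rot: [[-0.999, -0.048, -0.009], [-0.048, 0.999, -0.0], [0.009, 0.0, -1.0]]
force: [-7.5, -1.0, 2.5]
opening: 0.181
grasp_force: 30.0
```

Call:
{"fn": "move_arm", "kwargs": {"increments": [[[0.1, 0, 0], [0, 0, 0], 1], [[0.1, 0, 0], [0, 0, 0], 1], [[0.1, 0, 0], [0, 0, 0], 1], [[0, 0, 0], [0, 0, 0], 1], [[-0.1, 0, 0], [0, 0, 0], 1], [[-0.1, 0, 0], [0, 0, 0], 1], [[-0.03, 0, 0], [0, 0, 0], 1], [[-0.03, 0, 0], [0, 0, 0], 1], [[-0.03, 0, 0], [0, 0, 0], 1], [[-0.03, 0, 0], [0, 0, 0], 1], [[-0.03, 0, 0], [0, 0, 0], 1], [[0, 0, 0], [0, 0, 0], 1], [[0, 0, 0], [0, 0, 0], 1], [[0, 0, 0], [0, 0, 0], 1]]}}

```text
time_s: 20.37
position: [0.5219, 0.1187, 0.028]
tcp_rot: [[-0.999, -0.048, -0.013], [-0.048, 0.999, -0.0], [0.013, 0.0, -1.0]]
force: [-10.2, -1.4, 3.1]
opening: 0.177
grasp_force: 30.0
```

```bash
python3 lead.py
```

```text
20.3667 [0.5219 0.1187 0.028 ] [-10.1546  -1.392    3.1213]
lens 210 [0.6403 0.1264 0.0735] lead in jig 0.026646603307398153
```

The tip has stalled at x = 0.5219 over three taps while the force rose from 7 to 10 N, so the block is on the stop and the stop hasn't moved. Backing off and returning the bar.

Call:
{"fn": "move_arm", "kwargs": {"increments": [[[0.1, 0, 0], [0, 0, 0], 1], [[0.2, 0, 0], [0, 0, 0], 1], [[0.4, 0, 0], [0, 0, 0], 1], [[0.4, 0, 0], [0, 0, 0], 1], [[0.4, 0, 0], [0, 0, 0], 1], [[0, 0, -0.2], [0, 0, 0], 1], [[0, 0, -0.4], [0, 0, 0], 1], [[0, 0, -0.5], [0, 0, 0], 1], [[0, 0, -0.5], [0, 0, 0], 1], [[0, 0, -0.4], [0, 0, 0], 1], [[0, 0, -0.2], [0, 0, 0], 1], [[0, 0, 0], [0, 0, 0], 1], [[0, 0, 0], [0, 0, 0], 1]]}}

```text
time_s: 21.5
position: [0.4839, 0.1166, 0.0952]
tcp_rot: [[-0.999, -0.047, 0.002], [-0.047, 0.999, 0.0], [-0.002, -0.0, -1.0]]
force: [0.5, 0.9, -1.1]
opening: 0.178
grasp_force: 30.0
```

```bash
python3 lead.py; python3 -c "
from h import *
print(np.round(read_state()['tcp_rot'],4))"
```

```text
21.5 [0.4839 0.1166 0.0952] [ 0.4775  0.8762 -1.1393]
lens 209 [0.6404 0.1264 0.0735] lead in jig 0.026749691218813466
[[-9.989e-01 -4.750e-02  6.000e-04]
 [-4.750e-02  9.989e-01  0.000e+00]
 [-6.000e-04 -0.000e+00 -1.000e+00]]
```

Call:
{"fn": "move_arm", "kwargs": {"increments": [[[-0.11, -0.33, 0], [0, 0, 0], 1], [[-0.22, -0.66, 0], [0, 0, 0], 1], [[-0.22, -0.66, 0], [0, 0, 0], 1], [[-0.22, -0.66, 0], [0, 0, 0], 1], [[-0.22, -0.66, 0], [0, 0, 0], 1], [[-0.22, -0.66, 0], [0, 0, 0], 1], [[-0.22, -0.66, 0], [0, 0, 0], 1], [[-0.22, -0.66, 0], [0, 0, 0], 1], [[-0.22, -0.66, 0], [0, 0, 0], 1], [[-0.22, -0.66, 0], [0, 0, 0], 1], [[-0.22, -0.66, 0], [0, 0, 0], 1], [[-0.22, -0.66, 0], [0, 0, 0], 1], [[-0.22, -0.66, 0], [0, 0, 0], 1], [[-0.22, -0.66, 0], [0, 0, 0], 1], [[-0.11, -0.35, 0], [0, 0, 0], 1], [[0, 0, 0], [0, 0, 0], 1]]}}

```text
time_s: 22.88
position: [0.5893, -0.1597, 0.094]
tcp_rot: [[-0.999, -0.045, 0.001], [-0.045, 0.999, -0.001], [-0.001, -0.001, -1.0]]
force: [0.5, 0.9, -1.2]
opening: 0.184
grasp_force: 30.0
```

Call:
{"fn": "move_arm", "kwargs": {"increments": [[[0, 0, 0], [0, 0, 0.028], 1], [[0, 0, 0], [0, 0, 0.028], 1], [[0, 0, 0], [0, 0, 0.028], 1], [[0, 0, 0], [0, 0, 0.028], 1], [[0, 0, 0], [0, 0, 0.028], 1], [[0, 0, 0], [0, 0, 0.028], 1], [[0, 0, 0], [0, 0, 0], 1], [[0, 0, 0], [0, 0, 0], 1]]}}

```text
time_s: 23.55
position: [0.5875, -0.1554, 0.0943]
tcp_rot: [[-0.955, 0.297, -0.002], [0.297, 0.955, 0.001], [0.002, 0.0, -1.0]]
force: [0.6, 0.5, -1.5]
opening: 0.181
grasp_force: 30.0
```

```bash
python3 - <<'E'
from h import *
np.set_printoptions(precision=4,suppress=True)
s=read_state();print(s["time_s"],s["position"],s["tcp_rot"])
d=np.array([.588,-.1567,.0305])-s["position"];print("tool units",np.array(s["tcp_rot"]).T@d/.03,"yaw",np.degrees(np.arctan2(-s["tcp_rot"][1][0],-s["tcp_rot"][0][0])))
S=capture("side")
b=cv2.resize(S["img"][150:270,200:360,::-1],(640,480),interpolation=cv2.INTER_CUBIC)
cv2.imwrite("pics/ret.png",np.clip(b*1.4,0,255).astype(np.uint8))
E
```

```text
23.55 [ 0.5875 -0.1554  0.0943] [[-0.9548  0.2974 -0.0017]
 [ 0.2974  0.9548  0.001 ]
 [ 0.0019  0.0005 -1.    ]]
tool units [-0.0327 -0.0379  2.1259] yaw -17.301432265320614
```

View pics/ret.png

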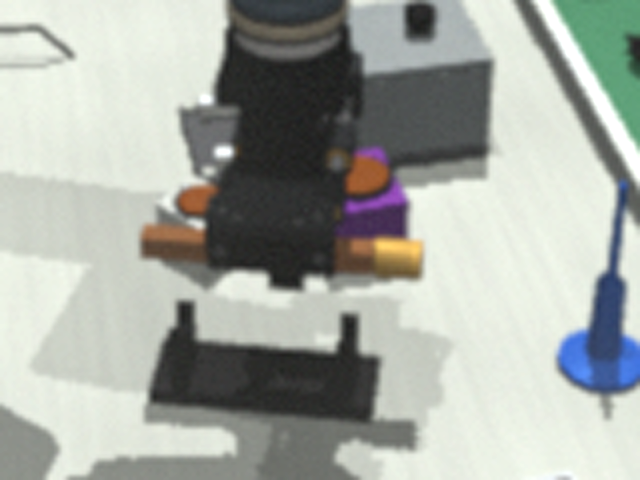

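The bar is level above both posts (handle end at crop (145,240), nose at (420,258)). Lowering.

Call:
{"fn": "move_arm", "kwargs": {"increments": [[[-0.03, -0.04, 0.2], [0, 0, 0.001], 1], [[0, 0, 0.4], [0, 0, 0], 1], [[0, 0, 0.4], [0, 0, 0], 1], [[0, 0, 0.3], [0, 0, 0], 1], [[0, 0, 0.2], [0, 0, 0], 1], [[0, 0, 0.2], [0, 0, 0], 1], [[0, 0, 0.15], [0, 0, 0], 1], [[0, 0, 0.1], [0, 0, 0], 1], [[0, 0, 0.1], [0, 0, 0], 1], [[0, 0, 0.04], [0, 0, 0], 1], [[0, 0, 0], [0, 0, 0], 1], [[0, 0, 0], [0, 0, 0], 1]]}}

```text
time_s: 24.6
position: [0.5891, -0.158, 0.0323]
tcp_rot: [[-0.953, 0.302, 0.001], [0.302, 0.953, -0.0], [-0.001, -0.0, -1.0]]
force: [-1.0, -0.1, -1.0]
opening: 0.181
grasp_force: 30.0
```

Call:
{"fn": "move_arm", "kwargs": {"increments": [[[0.03, 0.02, 0.03], [0, 0, 0], 1], [[0, 0, 0.03], [0, 0, 0], 1], [[0, 0, 0], [0, 0, 0], 1], [[0, 0, 0], [0, 0, 0], 1]]}}

```text
time_s: 24.93
position: [0.5883, -0.157, 0.0305]
tcp_rot: [[-0.953, 0.302, 0.0], [0.302, 0.953, -0.0], [-0.0, 0.0, -1.0]]
force: [-0.6, -0.2, 0.1]
opening: 0.183
grasp_force: 30.0
```

Call:
{"fn": "move_arm", "kwargs": {"increments": [[[0, 0, 0], [0, 0, 0], 0.75], [[0, 0, 0], [0, 0, 0], 0.7], [[0, 0, 0], [0, 0, 0], 0.5], [[0, 0, 0], [0, 0, 0], 0.4], [[0, 0, 0], [0, 0, 0], 0.4], [[0, 0, 0], [0, 0, 0], 0.4], [[0, 0, -0.2], [0, 0, 0], 0.4], [[0, 0, -0.4], [0, 0, 0], 0.4], [[0, 0, -0.6], [0, 0, 0], 0.4], [[0, 0, -0.8], [0, 0, 0], 0.4], [[0, 0, -0.8], [0, 0, 0], 0.4], [[0, 0, -0.8], [0, 0, 0], 0.4], [[0, 0, -0.8], [0, 0, 0], 0.4], [[0.9, 0, -0.2], [0, 0, 0], 0.4], [[0.9, 0, 0], [0, 0, 0], 0.4], [[0.9, 0, 0], [0, 0, 0], 0.4], [[0.9, 0, 0], [0, 0, 0], 0.4], [[0.7, 0, 0], [0, 0, 0], 0.4], [[0, 0, 0], [0, 0, 0], 0.4]]}}

```text
time_s: 26.52
position: [0.4599, -0.1156, 0.1689]
tcp_rot: [[-0.953, 0.302, -0.005], [0.301, 0.953, 0.003], [0.006, 0.001, -1.0]]
force: [-0.3, 0.0, -0.5]
opening: 0.601
grasp_force: 0.0
```

```bash
python3 - <<'E'
from fit import *
np.set_printoptions(precision=4,suppress=True)
s=read_state();print(s["time_s"],s["position"],s["force"])
T=capture("top");S=capture("side")
print(fit([S],handle,(.568,-.153,-17.3),.02)[0])
a=cv2.resize(T["img"][100:220,180:340,::-1],(520,390),interpolation=cv2.INTER_CUBIC)
b=cv2.resize(S["img"][205:265,225:325,::-1],(520,210)[:1]+(210,),interpolation=cv2.INTER_CUBIC)
cv2.imwrite("pics/end.png",np.clip(np.vstack([a,b])*1.4,0,255).astype(np.uint8))
E
python3 lead.py
```

```text
26.5167 [ 0.4599 -0.1156  0.1689] [-0.3405  0.0159 -0.4534]
[  0.5684  -0.1546 -17.1689]
26.6167 [ 0.4655 -0.1183  0.1695] [ 0.3568 -0.0101  0.2388]
lens 210 [0.6404 0.1265 0.0735] lead in jig 0.026675988078886312
```

View pics/end.png

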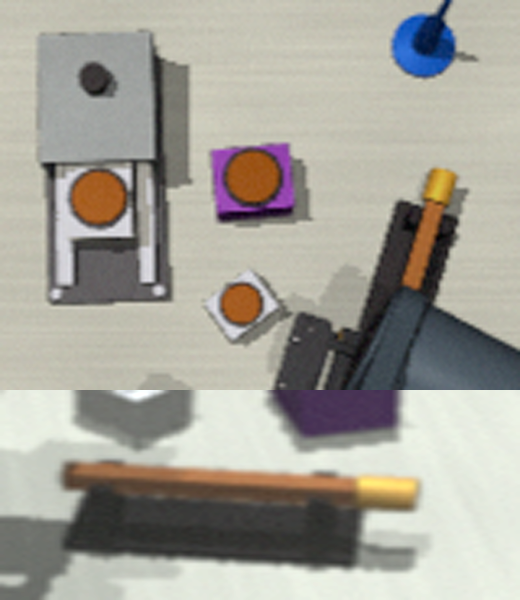

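The bar lies in both notches, and its side-view fit matches the start pose within 1 mm. The block sits under the hood edge and the other things haven't moved. Handing in.

```bash
python3 -c "
from rig import *
print(hand_in())"
```

```text
the job is handed in; nothing more can be done
None
```

The job is handed in at 26.6 s of the 61 s allowed: short taps brought the block up against the hidden stop, with the push reaching about 10 N (the stop holds to about 12 N) and no sign of the stop moving, and the bar is back in both notches with the gripper clear.

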